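Set a scale rule against a gel cassette on the inclined light panel

TASK

The gel cassette on the sloping light panel is to be photographed with a scale. Pick up the metal rule by its black rib, lay it flat on the panel above the cassette with its graduated edge flush along the cassette's upper edge and running past both ends of it, then, still holding the rule, push the cassette gently straight down the slope with it until you feel the cassette firmly home against its stop ledge. Leave the rule lying there, flush, and do not ram the cassette or disturb the bottles.

Things in the scene. Friction and masses are not known exactly. Their poses are not given: they have to be found in the camera images.
- light_panel: Stand of the inclined light panel, fixed. Origin on the worktop under the middle of the panel; x points away from the panel's low front side (horizontal), z up. The panel on it is 260 mm wide (y), 240 mm along the slope, 14 mm thick.
- screen: The white sloping top surface of the light panel, fixed on its stand: it rises 30 degrees away from the low front side. Origin at the middle of the surface, 84 mm above the worktop; x points up the slope, y across, z square out of the surface. Surface 240 mm (x) by 260 mm (y).
- cassette: Clear gel cassette with blue sides, on the screen up to 0.2 rad skew, 80 mm (x) by 100 mm (y), 7.5 mm thick; black clip, 16 mm high, along its lower edge (to x = -54 mm). Origin on the screen under its middle; x to its free upper edge (x = 40 mm), z out of the screen. Slides along its x only, against 3.5 N, down to a steel stop ledge 8 to 35 mm away: how far is not known, feel for it (stiff).
- cassette_left (a point): Point on the upper edge of the cassette at screen level, 40 mm in x and +45 mm in y from the cassette's origin.
- cassette_right (a point): Point on the upper edge of the cassette at screen level, 40 mm in x and -45 mm in y from the cassette's origin.
- rule: Metal straightedge, 36 mm wide (x), 180 mm long (y), 5 mm thick, 0.10 to 0.18 kg, flat on the worktop at the start. Black marks along its graduated edge (x = -18 mm), blue stripe along the other. Black grip rib on its middle: 14 mm (x) by 64 mm (y), top 34.5 mm above the underside. Origin in the middle of the underside, z out of the ribbed face. Laid as asked, its axes agree with the cassette's.
- rule_a (a point): Point on the lower corner of the rule's graduated edge, x = -18 mm, y = +45 mm from the rule's origin.
- rule_b (a point): Point on the lower corner of the rule's graduated edge, x = -18 mm, y = -45 mm from the rule's origin.
- dropper_a: Small brown dropper bottle, 33 mm wide, 102 mm tall, loose bystander; origin in the middle of its underside.
- dropper_b: Small brown dropper bottle, 33 mm wide, 102 mm tall, loose bystander; origin in the middle of its underside.
- media_bottle: Clear bottle with an orange cap, 66 mm wide, 139 mm tall, loose bystander; origin in the middle of its underside.

How it is judged:
On the way:
1. the rule, flat on the panel and touched by the fingers, presses the cassette home against its ledge: more than 8 N between rule and cassette for 0.3 s (contact force between rule and cassette above 8 N and contact force between the fingers and rule above 1.5 N and angle between the z axis of rule and the z axis of cassette, either way round below 0.1 rad and z of rule in the frame of cassette between -0.003 and 0.005 m), for 0.3 s.
At the end, for the whole second after the job is handed in: The rule lies flat on the panel (3 mm, 0.05 rad), its graduated edge flush with the cassette's upper edge (about 2 mm at points 45 mm either side), its middle within 36 mm of the cassette's along the edge; both at rest, the cassette more than 6 mm from where it started (x of rule_a in the frame of cassette between 0.0375 and 0.0422 m and x of rule_b in the frame of cassette between 0.0375 and 0.0422 m and angle between the z axis of rule and the z axis of cassette, either way round below 0.05 rad and z of rule in the frame of cassette between -0.003 and 0.003 m and y of rule in the frame of cassette between -0.036 and 0.036 m and linear speed of each of rule, cassette below 0.01 m/s and distance of cassette from where it was at the start of the episode above 0.006 m); the robot touches nothing.
It fails at once if the cassette is rammed: more than 30 N between rule and cassette (contact force between rule and cassette above 30 N).
It fails at once if a bottle is moved more than 20 mm (distance of any of dropper_a, dropper_b, media_bottle from where it was at the start of the episode above 0.02 m).
It also fails if it takes over 58 s, if anything falls off the work surface, if the arm or the gripper's body presses on something with over 40 N, if the wrist force passes 120 N, or if a joint passes its speed limit or range.

ROBOT

A 6-joint arm with a two-finger parallel gripper is mounted at the origin on a cart in front of the work surface, level with it; the furniture and walls round the work are solid. World frame = base frame: x ahead of the robot, y to its left, z up, the work surface at z = 0. Lengths are in m, angles in rad, forces in N, time in s.
With the tool pointing down it reaches from about 0.325 to 0.775 m from the base axis. Payload 5.5 kg.
Tool frame: the origin (TCP) lies at the very end of the fingers, on their centre line; the grasp point (between the pads) lies 19 mm behind it; x points along the fingers, z is the direction in which the jaws open and shut, and the axes are right-handed (so a half turn about x gives the same grasp; the last joint's range is limited). The gripper opens to 85 mm and grips with 20 to 120 N. Pads are 22 mm wide; open, the fingers measure 114 mm over their backs; the gripper's body (76 mm by 85 mm) begins 54 mm behind the grasp point. The pads swing forward as they close: fully open they stand 13 mm farther back than shut.
Start: joints at [1.126, 0.091, 1.231, -0, 1.82, -0.057], TCP at [0.227, 0.555, 0.231] pointing down, gripper open.
Joint ranges: [-2.87, 2.87], [-0.86, 2.18], [0.17, 2.46], [-1.51, 4.65], [0.06, 2.69], [-2.65, 2.65]. Speed limits (rad/s): [2.57, 2.57, 3.01, 3.14, 3.14, 3.14].

INTERFACE

Orientations are given as a unit quaternion [x, y, z, w].
In Python, from bench import * gives the robot as it stands.
- The arm moves only by the tool step_arm, never from a script. Its argument "deltas" is a list of rows, each an object of numbers: "rx", "ry", "rz": the turn, a rotation vector about the tool's x, y, z in degrees; "dx", "dy", "dz": the shift along the tool's x, y, z in m; "gripper": the closure, from 0 (fully open) to 1 (shut). In form: [{"rx": .., "ry": .., "rz": .., "dx": .., "dy": .., "dz": .., "gripper": ..}, ...]. A call has 1 to 10 rows; each row shifts and turns the commanded pose from where the row before left it, along the tool's axes as they then stand; what a row does not reach is not made up. A row lasts 1/10 s, in which the tool goes at most 50 mm and 8.59 degrees, less where a joint would pass 70% of its speed; a pose out of reach is approached as far as the arm can. A call is refused whole if a number of a shift passes 0.05 or a number of a turn 8.59, either way. A call with a gripper value outside its range is refused whole. The fingers move at their own pace and stop on an object; "grip_force" is the grip in N (left out, the last holds). Time passes only in rows, so rows that do not move let the fingers close. It gives the time, the measured TCP pose, the force and the opening at its end, in the units of the state.
- get_state(): the state, without advancing time (a new reading comes with each control period).
- camera(name): name is "scene" or "top"; returns (picture, depth): 420x560x3 uint8, red, green, blue; 420x560 float32, m along the optical axis (not along the pixel's ray), 0 where there is no reading.
- get_calibration(name): a dict with "fx", "fy", "cx", "cy" (pixels), "T" (4x4, takes a point from camera to world coordinates). Camera axes: x right, y down, z forward; pixel columns grow to the right and rows downward; lengths in m; the calibration is good to about 2 mm. A picture is of the moment at which its call begins. get_calibration takes no time and is no camera call.
- job_done(): hands the job in, once; it reports no verdict.
The state is a dict: "clock": time; "qpos": joint angles; "joint_vel": joint speeds; "joint_efforts": joint torques, N m; "tool_pos": TCP position; "tool_rot": TCP orientation; "force": force on the tool from outside, world axes, zero at the start; "wrist_torque": the same for the moment, N m; "grip_width": opening from 0.0 (shut) to 1.0 (fully open).
Only numpy, scipy, OpenCV 4.12 (cv2) and the standard library are available. Lean on these libraries where they do the work, as an engineer would, in place of code of your own. Each camera call takes 0.05 s, during which the arm holds its last target. There are 200 camera calls.

## Working session

There is one attempt and no reset: what is moved stays moved. The work goes in short steps, Python scripts to look and compute and a tool call to move; the robot and the scene stay as the last step left them, time stands still between calls to the robot, and variables do not carry over. Pictures are saved under pics/ and viewed, about 8 in all and at most 12, crops included, and the job is handed in when it is done.

Besides the shell and the picture viewer there is one more tool, called after "Call:" as name([rows], argument=value, ...), one row to a line, values as JSON. step_arm: Moves the arm, as the interface text tells. Its arguments: {"type":"object","properties":{"deltas":{"type":"array","items":{"type":"object","properties":{"rx":{"type":"number"},"ry":{"type":"number"},"rz":{"type":"number"},"dx":{"type":"number"},"dy":{"type":"number"},"dz":{"type":"number"},"gripper":{"type":"number"}}}},"grip_force":{"type":"number"}},"required":["deltas"]}

```bash
mkdir -p pics; ls
python3 - <<'E'
from bench import *
import cv2,numpy as np
s=get_state();print(s)
for n in("scene","top"):
    p,d=camera(n);np.savez(f"{n}0.npz",p=p,d=d);cv2.imwrite(f"pics/{n}0.png",p[:,:,::-1]);c=get_calibration(n);print(n,c)
E
```

```text
pics
{'clock': 0.0, 'qpos': array([ 1.12625470e+00,  9.18721826e-02,  1.23189818e+00, -1.71425901e-05,
        1.81979872e+00, -5.66565933e-02]), 'joint_vel': array([-0.00066048,  0.0006186 ,  0.00057314,  0.00108121, -0.00046123,
        0.00046414]), 'joint_efforts': array([ 1.07642933e-03, -4.58753550e+01, -4.18008220e+01, -9.86234454e-05,
        1.21980326e-02,  4.33115679e-05]), 'tool_pos': array([0.22679868, 0.55517557, 0.23013595]), 'tool_rot': array([-0.39462129,  0.58758925,  0.3938989 ,  0.58639284]), 'force': array([-0.69401504,  0.16504917,  0.52623259]), 'wrist_torque': array([-0.0102696 , -0.00567992, -0.01128193]), 'grip_width': 1.0006732749827476}
scene {'fx': 444.50967512441247, 'fy': 444.50967512441247, 'cx': 278.46560378654186, 'cy': 213.61869737363253, 'T': array([[-0.65126724, -0.53984729,  0.53330656,  0.121527  ],
       [-0.75862352,  0.44606588, -0.47488482,  0.15585792],
       [ 0.01847542, -0.71385582, -0.70004895,  0.68625269],
       [ 0.        ,  0.        ,  0.        ,  1.        ]])}
top {'fx': 405.9518966363631, 'fy': 405.9518966363631, 'cx': 278.1810077058758, 'cy': 209.07058544340828, 'T': array([[-0.01771846, -0.98147168,  0.19078626,  0.39717344],
       [-0.99955345,  0.01279585, -0.0270029 , -0.22592447],
       [ 0.02406131, -0.19117951, -0.98126013,  0.93320205],
       [ 0.        ,  0.        ,  0.        ,  1.        ]])}
```

View pics/scene0.png

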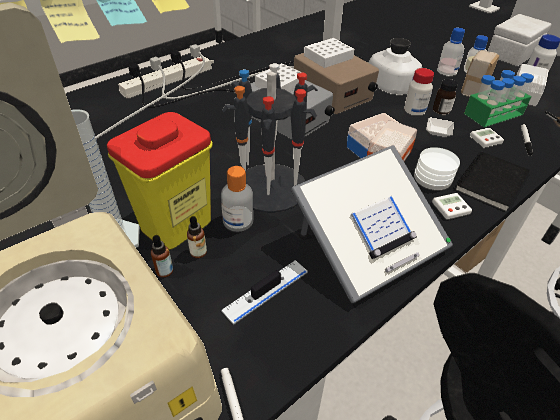

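View pics/top0.png

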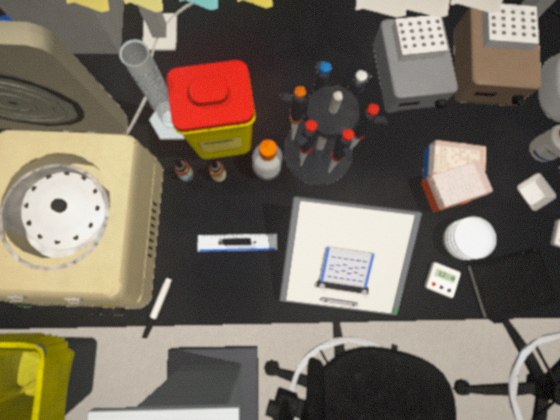

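The scene view shows the rule at about (265,290) with its rib up and the panel with the cassette at (385,225). The top view has the rule at (237,243), the cassette at (347,268) and the bottles at (183,170), (218,170) and (267,160). The rule's blue stripe seems to face the robot, so the rule will probably need about a half turn. Next I measure it.

```bash
cat > h.py <<'E'
from bench import *
import cv2,numpy as np
from scipy.spatial.transform import Rotation as R
def cloud(n,d):
    c=get_calibration(n);v,u=np.mgrid[:420,:560]
    P=np.stack([(u-c['cx'])/c['fx']*d,(v-c['cy'])/c['fy']*d,d],-1)
    return P@c['T'][:3,:3].T+c['T'][:3,3]
def ray(n,uv,pt,nrm):
    "pixels -> plane (pt,nrm)"
    c=get_calibration(n);uv=np.atleast_2d(uv).astype(float)
    D=np.c_[(uv[:,0]-c['cx'])/c['fx'],(uv[:,1]-c['cy'])/c['fy'],np.ones(len(uv))]@c['T'][:3,:3].T
    o=c['T'][:3,3];t=((np.array(pt)-o)@nrm)/(D@nrm);return o+D*t[:,None]
E
python3 - <<'E'
from h import *
np.set_printoptions(precision=4,suppress=True)
roi={"scene":((290,150,460,310),(215,255,315,330)),"top":((275,190,425,320),(185,225,290,260))}
for n in("scene","top"):
    z=np.load(n+"0.npz");p,d=z['p'],z['d'];W=cloud(n,d);hsv=cv2.cvtColor(p,cv2.COLOR_RGB2HSV)
    H,S,V=[hsv[...,i].astype(int) for i in range(3)]
    def sel(m,r):
        o=np.zeros_like(m);x0,y0,x1,y1=r;o[y0:y1,x0:x1]=m[y0:y1,x0:x1];return o
    rp,rr=roi[n]
    m=sel((S<45)&(V>190)&(d>0),rp);P=W[m];c=P.mean(0)
    for _ in range(3):
        e=np.linalg.svd(P-P.mean(0),full_matrices=False)[2][2];e*=np.sign(e[2]);k=abs((P-P.mean(0))@e)<.004;P=P[k]
    c=P.mean(0);print(n,"panel n",e,"tilt",np.degrees(np.arccos(e[2])),"az",np.degrees(np.arctan2(-e[1],-e[0])),"pt",c)
    # white screen outline
    print(" quad",P.min(0),P.max(0))
    b=sel((H>95)&(H<130)&(S>110)&(V>60),rp);print(" blue cassette px",b.sum(),W[b&(d>0)].mean(0),cv2.minAreaRect(np.argwhere(b)[:,::-1].astype(np.float32)))
    w=sel((W[...,2]>-.005)&(W[...,2]<.015)&(V>110),rr)
    cs=max(cv2.findContours(w.astype(np.uint8),0,1)[0],key=cv2.contourArea)
    q=ray(n,cs[:,0],[0,0,.005],np.array([0,0,1.]));r=cv2.minAreaRect((q[:,:2]*1000).astype(np.float32));print(" rule rect mm",r)
    bl=sel((H>95)&(H<130)&(S>110)&(V>60),rr);print(" blue stripe",W[bl].mean(0),bl.sum())
    k=sel((V<70)&(W[...,2]>.02)&(W[...,2]<.05),rr);print(" rib",k.sum(),W[k].mean(0),W[k].min(0),W[k].max(0))
    x0,y0,x1,y1=rp;cv2.imwrite(f"pics/{n}_c.png",cv2.resize(p[y0:y1,x0:x1,::-1],None,fx=4,fy=4,interpolation=2))
    if n=="top":
        for nm,(u,v) in dict(a=(183,170),b=(218,170),m=(267,155)).items():
            print(nm,W[v-8:v+8,u-8:u+8].reshape(-1,3)[W[v-8:v+8,u-8:u+8,2].argmax()])
a=cv2.imread("pics/scene_c.png");b=cv2.imread("pics/top_c.png");print(a.shape,b.shape)
E
```

```text
scene panel n [-0.9752 -0.1903  0.1128] tilt 83.52098719019055 az 11.040920797476351 pt [ 0.4663 -0.4439  0.067 ]
 quad [ 0.4292 -1.2884 -0.868 ] [ 0.5253 -0.2729  0.1147]
 blue cassette px 326 [ 0.4999 -0.4298  0.0594] ((329.70001220703125, 215.89999389648438), (97.93977355957031, 130.13916015625), 63.43495178222656)
 rule rect mm ((502.1165466308594, -156.28997802734375), (37.79279327392578, 180.26016235351562), 0.27317026257514954)
 blue stripe [ 0.4819 -0.1476  0.0153] 138
 rib 333 [ 0.4998 -0.1538  0.0314] [ 0.4942 -0.1868  0.02  ] [ 0.5092 -0.1237  0.0375]
top panel n [-0.494   0.0684  0.8668] tilt 29.914418537390176 az -7.885638149643391 pt [ 0.4678 -0.3929  0.0936]
 quad [ 0.3415 -0.5176  0.0268] [ 0.5668 -0.2663  0.1452]
 blue cassette px 89 [ 0.4375 -0.3827  0.0842] ((346.6551513671875, 267.5246887207031), (47.38140869140625, 32.70237350463867), 9.039483070373535)
 rule rect mm ((501.0632629394531, -154.685791015625), (180.8970947265625, 38.998260498046875), 89.16621398925781)
 blue stripe [ 0.4841 -0.1515  0.0049] 154
 rib 120 [ 0.5004 -0.1575  0.0354] [ 0.496  -0.1848  0.03  ] [ 0.5058 -0.1272  0.0392]
a [ 0.6629 -0.0362  0.1032]
b [ 0.658  -0.1163  0.1024]
m [ 0.3972 -0.2259  0.9332]
(640, 680, 3) (520, 600, 3)
```

View pics/scene_c.png

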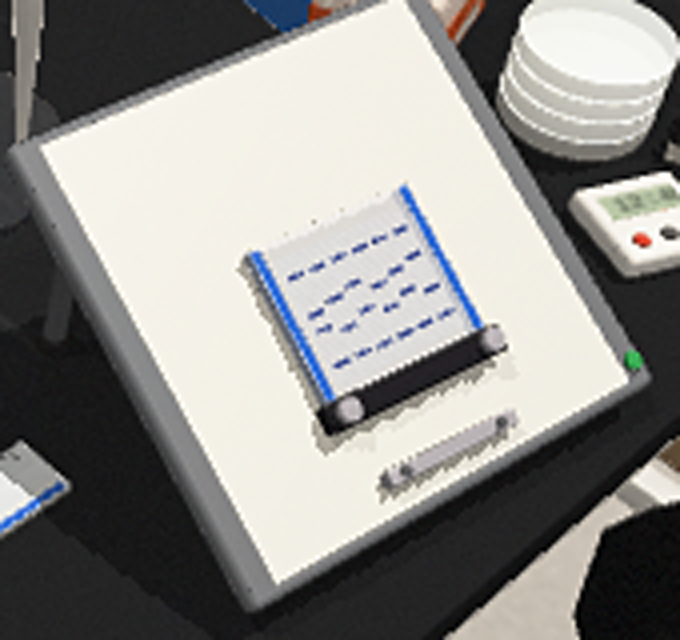

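View pics/top_c.png

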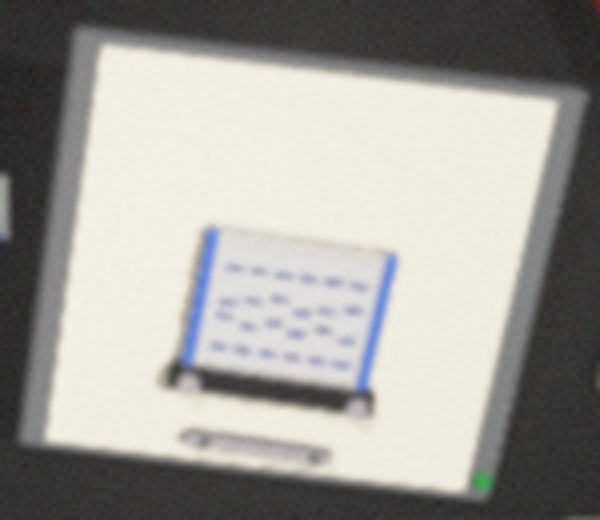

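Both crops show the cassette with its upper corners at scene px (255,252) and (405,187) and top px (211,228) and (395,254), in crop pixels. The clip is at the bottom and the ledge lies just below it. Now I put these into the screen frame.

Run:
```python
from h import *
np.set_printoptions(precision=4,suppress=True)
roi={"scene":(290,150,460,310),"top":(275,190,425,320)}
az=np.radians(-7.9)
def frame(az):
    x=np.array([np.cos(az)*np.cos(np.pi/6),np.sin(az)*np.cos(np.pi/6),.5]);y=np.array([-np.sin(az),np.cos(az),0]);return np.c_[x,y,np.cross(x,y)]
A=frame(az)
# screen plane from top depth
z=np.load("top0.npz");W=cloud("top",z['d'])
pt=np.array([.4678,-.3929,.0936])
for n in("top","scene"):
    z=np.load(n+"0.npz");p,d=z['p'],z['d'];hsv=cv2.cvtColor(p,cv2.COLOR_RGB2HSV);H,S,V=[hsv[...,i].astype(int) for i in range(3)]
    x0,y0,x1,y1=roi[n]
    o=np.zeros((420,560),np.uint8);o[y0:y1,x0:x1]=1
    wh=((S<45)&(V>225)&(o>0)).astype(np.uint8)
    wh=cv2.morphologyEx(wh,3,np.ones((3,3)));c=max(cv2.findContours(wh,0,1)[0],key=cv2.contourArea)
    q=ray(n,cv2.convexHull(c)[:,0],pt,A[:,2]);s=(q-pt)@A;r=cv2.minAreaRect((s[:,:2]*1000).astype(np.float32))
    cen=pt+A@np.array([r[0][0],r[0][1],0])/1 if 0 else pt+A[:,0]*r[0][0]/1000+A[:,1]*r[0][1]/1000
    print(n,"screen rect",r,"centre",cen)
    b=((H>95)&(H<130)&(S>150)&(V>120)&(o>0)).astype(np.uint8)
    N,L,st,ce=cv2.connectedComponentsWithStats(b)
    for i in range(1,N):
        if st[i,4]<25: continue
        uv=np.argwhere(L==i)[:,::-1]
        s=(ray(n,uv,pt+.0075*A[:,2],A[:,2])-pt)@A*1000
        l=cv2.fitLine(s[:,:2].astype(np.float32),2,0,.01,.01).ravel();k=s[:,:2]@l[:2]
        print("  strip",st[i],"mean",s.mean(0)[:2],"x",s[:,0].min(),s[:,0].max(),"ang",np.degrees(np.arctan(l[1]/l[0])))
    C={"scene":[(255,252),(405,187),(395,490),(512,420)],"top":[(211,226),(396,252),(182,430),(328,450)]}[n]
    uv=np.array(C)/4+[x0,y0]-.4
    s=(ray(n,uv[:2],pt+.0075*A[:,2],A[:,2]));s=np.r_[s,ray(n,uv[2:],pt+.003*A[:,2],A[:,2])]
    print("  corners/ledge",((s-pt)@A*1000)[:,:2].tolist(),"upper ang",np.degrees(np.arctan2(*( (( s[0]-s[1])@A)[[0,1]]*[-1,1]))))
    print("  world corners",s[:2])
```

```text
top screen rect ((-16.005271911621094, -0.407745361328125), (224.90965270996094, 227.03411865234375), 0.047422222793102264) centre [ 0.454  -0.3914  0.0856]
  corners/ledge [[10.666451449906301, 46.05051483752862], [8.88698525392818, -49.72816813595714], [-111.74099572044562, 42.33652683632246], [-112.97866941135578, -37.176624228428864]] upper ang -1.0643722709264074
  world corners [[ 0.4796 -0.348   0.1054]
 [ 0.4649 -0.4427  0.1045]]
scene screen rect ((-16.087364196777344, 0.13283538818359375), (225.82305908203125, 227.65171813964844), 0.027424054220318794) centre [ 0.454  -0.3909  0.0856]
  strip [390 197  20  35  61] mean [-33.1163 -47.1617] x -70.3199591319931 5.029819496669392 ang -1.5599731
  strip [353 213  20  37  70] mean [-30.2737  45.5661] x -67.78225530207709 7.769283980133979 ang -1.6360476
  corners/ledge [[8.168767704175007, 44.23794127071036], [5.466531458220513, -49.303695210946046], [-119.0124528107177, 37.96119171636035], [-117.43715437184585, -38.71551915589581]] upper ang -1.654703625581693
  world corners [[ 0.4772 -0.3495  0.1042]
 [ 0.462  -0.4419  0.1028]]
```

```bash
cat >> h.py <<'E'
M=np.array([[0,0,-1],[0,1,0],[1,0,0.]])
def wrist(Rt,j1,s):
    return (R.from_euler('ZY',[j1,s]).inv()*R.from_matrix(Rt@M.T)).as_euler('ZYZ',degrees=True)
def frame(az,sk=0):
    x=np.array([np.cos(az)*np.cos(np.pi/6),np.sin(az)*np.cos(np.pi/6),.5]);y=np.array([-np.sin(az),np.cos(az),0]);A=np.c_[x,y,np.cross(x,y)]
    return A@R.from_euler('z',sk).as_matrix()
E
python3 - <<'E'
from h import *
np.set_printoptions(precision=1,suppress=True)
s=get_state();q=s['qpos'];print(wrist(R.from_quat(s['tool_rot']).as_matrix(),q[0],q[1]+q[2]),np.degrees(q))
A=frame(np.radians(-7.9),np.radians(-1.5))
for sg in(1,-1):
    z=sg*A[:,0];x=-A[:,2];T=np.c_[x,np.cross(z,x),z]
    for j1 in(-42,-48):
        for ss in(1.,1.3,1.6): print(sg,j1,ss,wrist(T,np.radians(j1),ss))
E
```

```text
[  0.  104.3  -3.2] [ 64.5   5.3  70.6   0.  104.3  -3.2]
1 -42 1.0 [ 16.4  96.9 -26.9]
1 -42 1.3 [ 16.5  80.4 -31.7]
1 -42 1.6 [ 18.2  64.  -37.1]
1 -48 1.0 [ 19.   98.4 -31.7]
1 -48 1.3 [ 19.   82.1 -37.3]
1 -48 1.6 [ 20.7  65.9 -43.3]
-1 -42 1.0 [ 16.4  96.9 153.1]
-1 -42 1.3 [ 16.5  80.4 148.3]
-1 -42 1.6 [ 18.2  64.  142.9]
-1 -48 1.0 [ 19.   98.4 148.3]
-1 -48 1.3 [ 19.   82.1 142.7]
-1 -48 1.6 [ 20.7  65.9 136.7]
```

Run:
```python
from h import *
P=[]
for n in("top","scene"):
    d=np.load(n+"0.npz")['d'];P.append(cloud(n,d)[d>0])
P=np.concatenate(P)
print("y\\x",[round(x,2) for x in np.arange(.1,.8,.06)])
for y in np.arange(.66,-.6,-.06):
    r=[]
    for x in np.arange(.1,.8,.06):
        k=(abs(P[:,0]-x)<.03)&(abs(P[:,1]-y)<.03)&(P[:,2]<.6);r.append(round(np.percentile(P[k,2],98)*100) if k.sum()>3 else None)
    print(round(y,2),r)
```

```text
y\x [np.float64(0.1), np.float64(0.16), np.float64(0.22), np.float64(0.28), np.float64(0.34), np.float64(0.4), np.float64(0.46), np.float64(0.52), np.float64(0.58), np.float64(0.64), np.float64(0.7), np.float64(0.76)]
0.66 [None, None, -85, -45, None, None, None, None, None, None, None, None]
0.6 [None, None, -36, -37, None, None, None, None, None, None, None, None]
0.54 [None, None, -36, -36, None, None, None, None, None, None, None, None]
0.48 [-36, -36, -36, -37, None, None, None, None, None, None, None, None]
0.42 [-36, -36, -36, None, None, None, None, None, None, None, None, 0]
0.36 [-85, -86, -86, None, 0, 0, None, None, None, None, None, None]
0.3 [-86, -85, -86, None, 1, 15, None, None, None, 19, 19, 0]
0.24 [-85, -86, -85, None, 0, 19, 19, 19, 19, 19, 28, 0]
0.18 [-76, 0, -86, None, 5, 19, 19, 18, 19, 19, 37, 0]
0.12 [-19, 0, -85, None, 8, 19, 19, 17, 19, 19, 45, 2]
0.06 [-19, 0, -85, 2, 10, 19, 19, 19, 19, 19, 51, 1]
0.0 [-18, 0, -85, None, 2, 11, 17, 18, 19, 19, 49, 29]
-0.06 [0, 0, -85, None, 0, 0, 1, 1, 0, 10, 22, 24]
-0.12 [0, 0, -85, None, 0, 0, 1, 4, 0, 10, 22, 24]
-0.18 [0, 0, -85, None, 0, 0, 1, 4, 0, 9, 22, 24]
-0.24 [23, -85, -86, None, 0, 6, 9, 10, 0, 14, 14, 24]
-0.3 [23, 23, 22, 17, 3, 6, 10, 13, 14, 27, 27, 28]
-0.36 [-22, -21, -22, None, 4, 8, 10, 14, 14, 27, 29, 28]
-0.42 [-22, -21, -21, None, 4, 8, 11, 14, 14, 1, 28, 28]
-0.48 [-22, -21, -21, -77, 4, 8, 11, 14, 14, 0, 0, 0]
-0.54 [-22, -21, -21, -79, 0, 8, 11, 14, 0, 0, 0, 0]
```

Call:
step_arm([
  {"rx": 8.475,"dx": -0.008},
  {"rx": 8.475,"dx": -0.008},
  {"rx": 8.475,"dx": -0.008},
  {"rx": 8.475,"dx": -0.008},
  {"rx": 8.475,"dx": -0.008},
  {"rx": 8.475,"dx": -0.008},
  {"rx": 8.475,"dx": -0.008},
  {"rx": 8.475,"dx": -0.008},
])

```text
invalid input at $.deltas[0]: expected keys rx, ry, rz, dx, dy, dz, gripper
```

Call:
step_arm([
  {"dz": 0.0171,"dy": -0.0444},
  {"dz": 0.0171,"dy": -0.0444},
  {"dz": 0.0171,"dy": -0.0444},
  {"dz": 0.0171,"dy": -0.0444},
  {"dz": 0.0171,"dy": -0.0444},
  {"dz": 0.0171,"dy": -0.0444},
  {"dz": 0.0171,"dy": -0.0444},
  {"dz": 0.0171,"dy": -0.0444},
])

```text
invalid input at $.deltas[0]: expected keys rx, ry, rz, dx, dy, dz, gripper
```

Call:
step_arm([
  {"dz": 0.0171,"dy": -0.0444},
  {"dz": 0.0171,"dy": -0.0444},
  {"dz": 0.0171,"dy": -0.0444},
  {"dz": 0.0171,"dy": -0.0444},
  {"dz": 0.0171,"dy": -0.0444},
  {"dz": 0.0171,"dy": -0.0444},
  {"dz": 0.0171,"dy": -0.0444},
  {"dz": 0.0171,"dy": -0.0444},
  {},
])

```text
invalid input at $.deltas[0]: expected keys rx, ry, rz, dx, dy, dz, gripper
```

All keys are required in every row.

Call:
step_arm([
  {"rx": 8.475,"ry": 0,"rz": 0,"dx": -0.008,"dy": 0,"dz": 0,"gripper": 0},
  {"rx": 8.475,"ry": 0,"rz": 0,"dx": -0.008,"dy": 0,"dz": 0,"gripper": 0},
  {"rx": 8.475,"ry": 0,"rz": 0,"dx": -0.008,"dy": 0,"dz": 0,"gripper": 0},
  {"rx": 8.475,"ry": 0,"rz": 0,"dx": -0.008,"dy": 0,"dz": 0,"gripper": 0},
  {"rx": 8.475,"ry": 0,"rz": 0,"dx": -0.008,"dy": 0,"dz": 0,"gripper": 0},
  {"rx": 8.475,"ry": 0,"rz": 0,"dx": -0.008,"dy": 0,"dz": 0,"gripper": 0},
  {"rx": 8.475,"ry": 0,"rz": 0,"dx": -0.008,"dy": 0,"dz": 0,"gripper": 0},
  {"rx": 8.475,"ry": 0,"rz": 0,"dx": -0.008,"dy": 0,"dz": 0,"gripper": 0},
])

```text
clock: 0.9
tool_pos: [0.2268, 0.5553, 0.2949]
tool_rot: [0.002, 0.707, -0.003, 0.707]
force: [-0.6, -1.1, 0.0]
grip_width: 1.0
```

Call:
step_arm([
  {"rx": 0,"ry": 0,"rz": 0,"dx": 0,"dy": -0.0444,"dz": 0.0171,"gripper": 0},
  {"rx": 0,"ry": 0,"rz": 0,"dx": 0,"dy": -0.0444,"dz": 0.0171,"gripper": 0},
  {"rx": 0,"ry": 0,"rz": 0,"dx": 0,"dy": -0.0444,"dz": 0.0171,"gripper": 0},
  {"rx": 0,"ry": 0,"rz": 0,"dx": 0,"dy": -0.0444,"dz": 0.0171,"gripper": 0},
  {"rx": 0,"ry": 0,"rz": 0,"dx": 0,"dy": -0.0444,"dz": 0.0171,"gripper": 0},
  {"rx": 0,"ry": 0,"rz": 0,"dx": 0,"dy": -0.0444,"dz": 0.0171,"gripper": 0},
  {"rx": 0,"ry": 0,"rz": 0,"dx": 0,"dy": -0.0444,"dz": 0.0171,"gripper": 0},
  {"rx": 0,"ry": 0,"rz": 0,"dx": 0,"dy": -0.0444,"dz": 0.0171,"gripper": 0},
])

```text
clock: 1.7
tool_pos: [0.3636, 0.1984, 0.2949]
tool_rot: [-0.0, 0.707, 0.0, 0.707]
force: [0.6, -0.5, 0.3]
grip_width: 0.999
```

Call:
step_arm([
  {"rx": 0,"ry": 0,"rz": 0,"dx": 0,"dy": -0.0444,"dz": 0.0171,"gripper": 0},
  {"rx": 0,"ry": 0,"rz": 0,"dx": 0,"dy": -0.0444,"dz": 0.0171,"gripper": 0},
  {"rx": 0,"ry": 0,"rz": 0,"dx": 0,"dy": -0.0444,"dz": 0.0171,"gripper": 0},
  {"rx": 0,"ry": 0,"rz": 0,"dx": 0,"dy": -0.0444,"dz": 0.0171,"gripper": 0},
  {"rx": 0,"ry": 0,"rz": 0,"dx": 0,"dy": -0.0444,"dz": 0.0171,"gripper": 0},
  {"rx": 0,"ry": 0,"rz": 0,"dx": 0,"dy": -0.0444,"dz": 0.0171,"gripper": 0},
  {"rx": 0,"ry": 0,"rz": 0,"dx": 0,"dy": -0.0444,"dz": 0.0171,"gripper": 0},
  {"rx": 0,"ry": 0,"rz": 0,"dx": 0,"dy": -0.0444,"dz": 0.0171,"gripper": 0},
  {"rx": 0,"ry": 0,"rz": 0,"dx": 0,"dy": 0,"dz": 0,"gripper": 0},
])

```text
clock: 2.6
tool_pos: [0.5008, -0.1598, 0.2922]
tool_rot: [0.002, 0.709, -0.002, 0.706]
force: [-0.5, 0.5, -0.6]
grip_width: 0.999
```

Call:
step_arm([
  {"rx": 0,"ry": 0,"rz": 0,"dx": 0.03,"dy": 0.004,"dz": 0,"gripper": 0},
  {"rx": 0,"ry": 0,"rz": 0,"dx": 0.035,"dy": 0,"dz": 0,"gripper": 0},
  {"rx": 0,"ry": 0,"rz": 0,"dx": 0.04,"dy": 0,"dz": 0,"gripper": 0},
  {"rx": 0,"ry": 0,"rz": 0,"dx": 0.04,"dy": 0,"dz": 0,"gripper": 0},
  {"rx": 0,"ry": 0,"rz": 0,"dx": 0.035,"dy": 0,"dz": 0,"gripper": 0},
  {"rx": 0,"ry": 0,"rz": 0,"dx": 0.03,"dy": 0,"dz": 0,"gripper": 0},
  {"rx": 0,"ry": 0,"rz": 0,"dx": 0.025,"dy": 0,"dz": 0,"gripper": 0},
  {"rx": 0,"ry": 0,"rz": 0,"dx": 0.02,"dy": 0,"dz": 0,"gripper": 0.4},
  {"rx": 0,"ry": 0,"rz": 0,"dx": 0.015,"dy": 0,"dz": 0,"gripper": 0.4},
  {"rx": 0,"ry": 0,"rz": 0,"dx": 0,"dy": 0,"dz": 0,"gripper": 0.4},
], grip_force=40)

```text
clock: 3.6
tool_pos: [0.4987, -0.15, 0.0227]
tool_rot: [0.001, 0.709, 0.001, 0.706]
force: [-0.4, 0.6, -0.2]
grip_width: 0.594
```

Run:
```python
from h import *
for n in("scene","top"):
    p,d=camera(n);np.savez(f"{n}1.npz",p=p,d=d)
    x0,y0,x1,y1={"scene":(195,185,335,335),"top":(180,190,300,290)}[n]
    cv2.imwrite(f"pics/{n}1.png",cv2.resize(p[y0:y1,x0:x1,::-1],None,fx=3.9,fy=3.9,interpolation=2))
s=get_state();print(s['tool_pos'],np.degrees(s['qpos']),s['clock'])
```

```text
[ 0.50045251 -0.15087722  0.02580748] [-2.05093253e+01 -3.30869951e+00  1.00142932e+02  4.15947735e-03
  8.31494928e+01 -2.05040160e+01] 3.7
```

View pics/scene1.png

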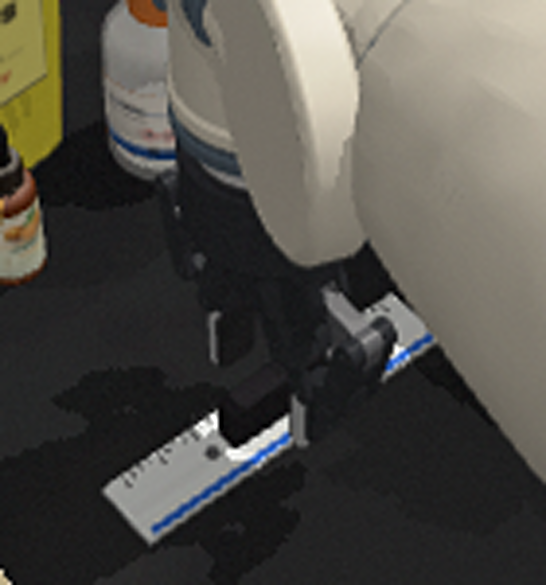

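The fingers straddle the rib, which is at about crop px (265,400). The graduated marks are on the far side and the blue stripe faces the robot, so the half turn is needed. Next: lower the last bit and grip.

Call:
step_arm([
  {"rx": 0,"ry": 0,"rz": 0,"dx": 0.008,"dy": -0.004,"dz": 0,"gripper": 0.4},
  {"rx": 0,"ry": 0,"rz": 0,"dx": 0.005,"dy": 0,"dz": 0,"gripper": 0.4},
  {"rx": 0,"ry": 0,"rz": 0,"dx": 0,"dy": 0,"dz": 0,"gripper": 0.6},
  {"rx": 0,"ry": 0,"rz": 0,"dx": 0,"dy": 0,"dz": 0,"gripper": 1},
  {"rx": 0,"ry": 0,"rz": 0,"dx": 0,"dy": 0,"dz": 0,"gripper": 1},
  {"rx": 0,"ry": 0,"rz": 0,"dx": 0,"dy": 0,"dz": 0,"gripper": 1},
  {"rx": 0,"ry": 0,"rz": 0,"dx": 0,"dy": 0,"dz": 0,"gripper": 1},
], grip_force=60)

```text
clock: 4.4
tool_pos: [0.5006, -0.1551, 0.0128]
tool_rot: [-0.0, 0.707, -0.0, 0.707]
force: [0.4, -0.6, 3.0]
grip_width: 0.152
```

Run:
```python
from h import *
s=get_state();print(s)
```

```text
{'clock': 4.4, 'qpos': array([-3.65430085e-01, -4.34733593e-02,  1.75811924e+00, -2.06902315e-05,
        1.42602595e+00, -3.65135010e-01]), 'joint_vel': array([-0.00072318, -0.00069887, -0.00060037, -0.00053387, -0.00129566,
       -0.00274632]), 'joint_efforts': array([ 5.03654199e-03, -3.68331420e+01, -3.86804187e+01,  1.08967221e-02,
       -5.78818523e-03,  2.37202315e-03]), 'tool_pos': array([ 0.50057757, -0.15513224,  0.01278575]), 'tool_rot': array([-1.97826914e-05,  7.06805205e-01, -2.26328057e-04,  7.07408192e-01]), 'force': array([ 0.44751005, -0.57187581,  3.01723498]), 'wrist_torque': array([-0.03537427,  0.03097195, -0.03601273]), 'grip_width': 0.15233709406223794}
```

Run:
```python
from h import *
np.set_printoptions(precision=4,suppress=True)
def tri(us,ut):
    Ps=[]
    for n in("scene","top"):
        c=get_calibration(n);K=np.array([[c['fx'],0,c['cx']],[0,c['fy'],c['cy']],[0,0,1]]);Ps.append(K@np.linalg.inv(c['T'])[:3])
    X=cv2.triangulatePoints(Ps[0],Ps[1],np.array(us,float).T,np.array(ut,float).T);return (X[:3]/X[3]).T
s=np.array([(255,252),(405,187),(38,148),(397,0),(632,382),(275,584)])/4+[290,150]-.4
t=np.array([(211,226),(396,252),(100,44),(560,100),(470,494),(45,442)])/4+[275,190]-.4
X=tri(s,t);print("cassette L,R; screen TL TR BR BL\n",X)
q=X[2:];c=q.mean(0);print("centre",c)
az=np.arctan2(*( (q[0]+q[1]-q[2]-q[3])[[1,0]]));az2=np.arctan2(*((q[0]+q[3]-q[1]-q[2])[[1,0]]))-np.pi/2;print("az",np.degrees([az,az2]))
A=frame(np.radians(-7.9));print("in screen frame",(X-c)@A*1000)
```

```text
cassette L,R; screen TL TR BR BL
 [[ 0.4785 -0.3492  0.1038]
 [ 0.4644 -0.4445  0.0998]
 [ 0.5678 -0.2911  0.1404]
 [ 0.5387 -0.522   0.1346]
 [ 0.3402 -0.4948  0.026 ]
 [ 0.3717 -0.2634  0.0304]]
centre [ 0.4546 -0.3928  0.0829]
az [-7.9182 -7.4633]
in screen frame [[  25.7195   46.5187    9.2532]
 [  23.0353  -49.8141    6.2364]
 [ 113.7451  116.3031    0.8002]
 [ 113.4321 -116.3664   -5.7158]
 [-114.4307 -116.7718    0.4325]
 [-112.7465  116.8352    4.4832]]
```

Call:
step_arm([
  {"rx": 0,"ry": 0,"rz": 0,"dx": -0.03,"dy": 0,"dz": 0,"gripper": 1},
  {"rx": 0,"ry": 0,"rz": 0,"dx": -0.05,"dy": 0,"dz": 0,"gripper": 1},
  {"rx": 0,"ry": 0,"rz": 0,"dx": -0.05,"dy": 0,"dz": 0,"gripper": 1},
  {"rx": 0,"ry": 0,"rz": 0,"dx": -0.05,"dy": -0.02,"dz": -0.005,"gripper": 1},
  {"rx": 0,"ry": 0,"rz": 0,"dx": -0.03,"dy": -0.035,"dz": -0.005,"gripper": 1},
  {"rx": 0,"ry": 0,"rz": 0,"dx": -0.02,"dy": -0.035,"dz": -0.01,"gripper": 1},
  {"rx": 0,"ry": 0,"rz": 0,"dx": 0,"dy": -0.035,"dz": -0.01,"gripper": 1},
  {"rx": 0,"ry": 0,"rz": 0,"dx": 0,"dy": -0.035,"dz": -0.01,"gripper": 1},
  {"rx": 0,"ry": 0,"rz": 0,"dx": 0,"dy": -0.035,"dz": -0.01,"gripper": 1},
  {"rx": 0,"ry": 0,"rz": 0,"dx": 0,"dy": -0.03,"dz": -0.01,"gripper": 1},
])

```text
clock: 5.4
tool_pos: [0.4397, -0.38, 0.2378]
tool_rot: [0.001, 0.707, -0.0, 0.707]
force: [-0.8, 0.1, -1.5]
grip_width: 0.153
```

Call:
step_arm([
  {"rx": 8.25,"ry": 0,"rz": 0,"dx": 0,"dy": 0,"dz": 0,"gripper": 1},
  {"rx": 8.25,"ry": 0,"rz": 0,"dx": 0,"dy": 0,"dz": 0,"gripper": 1},
  {"rx": 8.25,"ry": 0,"rz": 0,"dx": 0,"dy": 0,"dz": 0,"gripper": 1},
  {"rx": 8.25,"ry": 0,"rz": 0,"dx": 0,"dy": 0,"dz": 0,"gripper": 1},
  {"rx": 8.25,"ry": 0,"rz": 0,"dx": 0,"dy": 0,"dz": 0,"gripper": 1},
  {"rx": 8.25,"ry": 0,"rz": 0,"dx": 0,"dy": 0,"dz": 0,"gripper": 1},
  {"rx": 8.25,"ry": 0,"rz": 0,"dx": 0,"dy": 0,"dz": 0,"gripper": 1},
  {"rx": 8.25,"ry": 0,"rz": 0,"dx": 0,"dy": 0,"dz": 0,"gripper": 1},
  {"rx": 8.25,"ry": 0,"rz": 0,"dx": 0,"dy": 0,"dz": 0,"gripper": 1},
  {"rx": 8.25,"ry": 0,"rz": 0,"dx": 0,"dy": 0,"dz": 0,"gripper": 1},
])

```text
clock: 6.4
tool_pos: [0.4404, -0.3784, 0.2378]
tool_rot: [0.468, 0.531, -0.468, 0.53]
force: [-0.5, 0.0, -1.6]
grip_width: 0.147
```

```bash
cat >> h.py <<'E'
CEN=np.array([.4543,-.392,.084])
C=frame(np.radians(-7.9),np.radians(-1.5));A=frame(np.radians(-7.9))
TG=np.c_[-C[:,2],-C[:,1],-C[:,0]]
def res(xyz_mm,TG=TG):
    s=get_state();T=R.from_quat(s['tool_rot']).as_matrix();p=CEN+A@np.array(xyz_mm)/1000
    print("clock",s['clock'],"pos",s['tool_pos'].round(4),"screen mm",((s['tool_pos']-CEN)@A*1000).round(1),"q",np.degrees(s['qpos']).round(1),"F",s['force'].round(1),"grip",s['grip_width'].round(3))
    print("rotvec tool deg",np.degrees(R.from_matrix(T.T@TG).as_rotvec()).round(2),"shift in tool now",(T.T@(p-s['tool_pos'])).round(4),"shift in target tool",(TG.T@(p-s['tool_pos'])).round(4),"target",p.round(4))
E
python3 -c "
from h import *
res((52,-2,72.8))"
```

```text
Traceback (most recent call last):
  File "h.py", line 24, in res
    print("clock",s['clock'],"pos",s['tool_pos'].round(4),"screen mm",((s['tool_pos']-CEN)@A*1000).round(1),"q",np.degrees(s['qpos']).round(1),"F",s['force'].round(1),"grip",s['grip_width'].round(3))
                                                                                                                                                                              ^^^^^^^^^^^^^^^^^^^^^
AttributeError: 'float' object has no attribute 'round'
```

Call:
step_arm([
  {"rx": 8.25,"ry": 0,"rz": 0,"dx": 0,"dy": 0,"dz": 0,"gripper": 1},
  {"rx": 8.25,"ry": 0,"rz": 0,"dx": 0,"dy": 0,"dz": 0,"gripper": 1},
  {"rx": 8.25,"ry": 0,"rz": 0,"dx": 0,"dy": 0,"dz": 0,"gripper": 1},
  {"rx": 8.25,"ry": 0,"rz": 0,"dx": 0,"dy": 0,"dz": 0,"gripper": 1},
  {"rx": 8.25,"ry": 0,"rz": 0,"dx": 0,"dy": 0,"dz": 0,"gripper": 1},
  {"rx": 8.25,"ry": 0,"rz": 0,"dx": 0,"dy": 0,"dz": 0,"gripper": 1},
  {"rx": 8.25,"ry": 0,"rz": 0,"dx": 0,"dy": 0,"dz": 0,"gripper": 1},
  {"rx": 8.25,"ry": 0,"rz": 0,"dx": 0,"dy": 0,"dz": 0,"gripper": 1},
  {"rx": 8.25,"ry": 0,"rz": 0,"dx": 0,"dy": 0,"dz": 0,"gripper": 1},
  {"rx": 8.25,"ry": 0,"rz": 0,"dx": 0,"dy": 0,"dz": 0,"gripper": 1},
])

```text
clock: 7.4
tool_pos: [0.4405, -0.3783, 0.2378]
tool_rot: [-0.701, -0.09, 0.702, -0.09]
force: [0.2, 0.4, -1.4]
grip_width: 0.15
```

```bash
sed -i "s/s\['grip_width'\].round(3)/round(s['grip_width'],3)/" h.py; python3 -c "
from h import *
res((52,-2,72.8))"
```

```text
clock 7.4 pos [ 0.4405 -0.3783  0.2378] screen mm [ 63.4  11.6 141. ] q [-44.    2.4  72.8   0.  104.9 121.3] F [ 0.2  0.4 -1.4] grip 0.15
rotvec tool deg [23.48 29.76  5.57] shift in tool now [ 0.0647  0.0219 -0.0172] shift in target tool [0.0682 0.0139 0.011 ] target [ 0.4626 -0.3952  0.173 ]
```

Call:
step_arm([
  {"rx": 4.7,"ry": 5.95,"rz": 1.11,"dx": 0,"dy": 0,"dz": 0,"gripper": 1},
  {"rx": 4.7,"ry": 5.95,"rz": 1.11,"dx": 0,"dy": 0,"dz": 0,"gripper": 1},
  {"rx": 4.7,"ry": 5.95,"rz": 1.11,"dx": 0,"dy": 0,"dz": 0,"gripper": 1},
  {"rx": 4.7,"ry": 5.95,"rz": 1.11,"dx": 0,"dy": 0,"dz": 0,"gripper": 1},
  {"rx": 4.7,"ry": 5.95,"rz": 1.11,"dx": 0,"dy": 0,"dz": 0,"gripper": 1},
  {"rx": 0,"ry": 0,"rz": 0,"dx": 0.023,"dy": 0.005,"dz": 0.004,"gripper": 1},
  {"rx": 0,"ry": 0,"rz": 0,"dx": 0.023,"dy": 0.005,"dz": 0.004,"gripper": 1},
  {"rx": 0,"ry": 0,"rz": 0,"dx": 0.022,"dy": 0.004,"dz": 0.003,"gripper": 1},
  {"rx": 0,"ry": 0,"rz": 0,"dx": 0,"dy": 0,"dz": 0,"gripper": 1},
  {"rx": 0,"ry": 0,"rz": 0,"dx": 0,"dy": 0,"dz": 0,"gripper": 1},
])

```text
clock: 8.4
tool_pos: [0.4625, -0.3949, 0.1734]
tool_rot: [0.864, -0.063, -0.498, -0.045]
force: [-0.3, 0.3, -0.4]
grip_width: 0.145
```

Run:
```python
from h import *
res((52,-2,22.8))
ims=[]
for n in("scene","top"):
    p,d=camera(n);np.savez(f"{n}2.npz",p=p,d=d)
    x0,y0,x1,y1={"scene":(280,140,460,310),"top":(265,180,425,320)}[n]
    ims.append(cv2.resize(p[y0:y1,x0:x1,::-1],(390,360),interpolation=2))
cv2.imwrite("pics/h2.png",np.hstack(ims))
```

```text
clock 8.4 pos [ 0.4625 -0.3949  0.1734] screen mm [52.1 -1.7 73.2] q [-55.9 -14.2  99.4  22.7  75.  131.1] F [-0.3  0.3 -0.4] grip 0.145
rotvec tool deg [0.26 0.03 0.22] shift in tool now [0.0504 0.0005 0.0001] shift in target tool [0.0504 0.0003 0.0001] target [ 0.4873 -0.3986  0.1297]
```

View pics/h2.png

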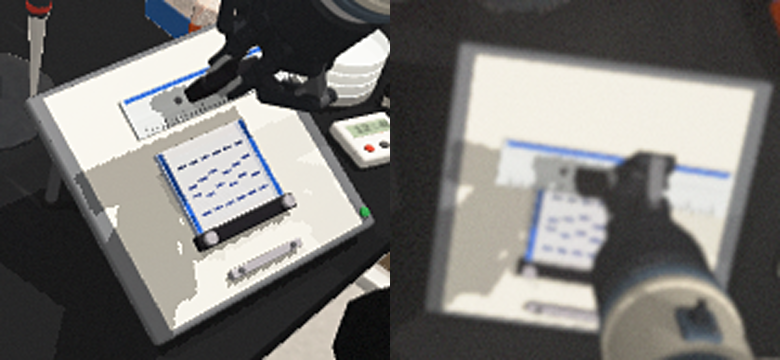

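The rule hovers about 60 mm over the panel with its blue stripe upslope and its graduated edge (scene crop px (140,137)) towards the cassette, and both ends run past it. Next: lower it close to the panel, then creep down feeling the force.

Call:
step_arm([
  {"rx": 0.2,"ry": 0,"rz": 0.2,"dx": 0.015,"dy": 0,"dz": 0,"gripper": 1},
  {"rx": 0,"ry": 0,"rz": 0,"dx": 0.02,"dy": 0,"dz": 0,"gripper": 1},
  {"rx": 0,"ry": 0,"rz": 0,"dx": 0.015,"dy": 0,"dz": 0,"gripper": 1},
  {"rx": 0,"ry": 0,"rz": 0,"dx": 0.005,"dy": 0,"dz": 0,"gripper": 1},
  {"rx": 0,"ry": 0,"rz": 0,"dx": 0,"dy": 0,"dz": 0,"gripper": 1},
  {"rx": 0,"ry": 0,"rz": 0,"dx": 0,"dy": 0,"dz": 0,"gripper": 1},
])

```text
clock: 9.1
tool_pos: [0.4902, -0.3993, 0.1274]
tool_rot: [0.864, -0.066, -0.497, -0.044]
force: [-0.4, 1.0, -1.8]
grip_width: 0.147
```

Run:
```python
from h import *
res((52,-2,12.8))
for i in range(1):
    fs=get_state()['force'];print("F screen",fs@A)
z=[]
for n in("scene",):
    p,d=camera(n);np.savez(f"{n}3.npz",p=p,d=d)
    x0,y0,x1,y1=(300,150,430,290)
    cv2.imwrite("pics/s3.png",cv2.resize(p[y0:y1,x0:x1,::-1],None,fx=4.2,fy=4.2,interpolation=2))
```

```text
clock 9.1 pos [ 0.4902 -0.3993  0.1274] screen mm [53.3 -2.3 19.3] q [-53.4 -10.  100.5  22.5  68.9 131.6] F [-0.4  1.  -1.8] grip 0.147
rotvec tool deg [ 0.11 -0.09 -0.09] shift in tool now [ 0.0065 -0.0003  0.0013] shift in target tool [ 0.0065 -0.0003  0.0013] target [ 0.4923 -0.3993  0.1211]
F screen [-1.39554306  0.88764494 -1.27235397]
```

View pics/s3.png

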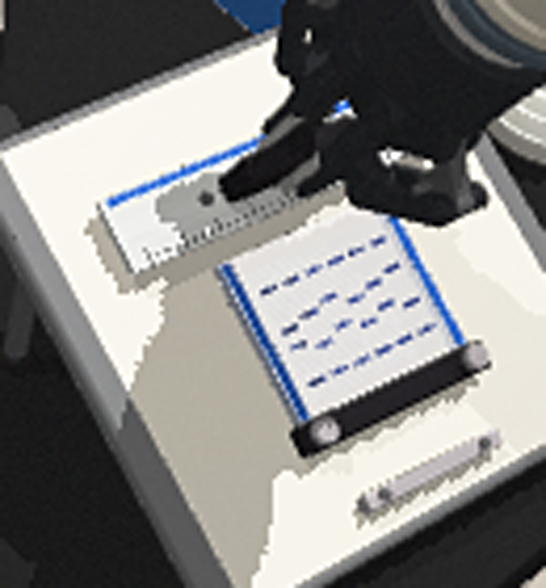

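The rule is about 7 mm above the panel, with a gap of roughly 10 mm to the cassette edge and the two close to parallel. Next: touch down.

Call:
step_arm([
  {"rx": 0,"ry": 0,"rz": 0,"dx": 0.002,"dy": 0,"dz": 0,"gripper": 1},
  {"rx": 0,"ry": 0,"rz": 0,"dx": 0.002,"dy": 0,"dz": 0,"gripper": 1},
  {"rx": 0,"ry": 0,"rz": 0,"dx": 0.001,"dy": 0,"dz": 0,"gripper": 1},
  {"rx": 0,"ry": 0,"rz": 0,"dx": 0,"dy": 0,"dz": 0,"gripper": 1},
])

```text
clock: 9.55
tool_pos: [0.4925, -0.3994, 0.1218]
tool_rot: [0.864, -0.066, -0.498, -0.045]
force: [-1.3, 0.0, -2.1]
grip_width: 0.15
```

```bash
sed -i '$a\    print("F screen",(s["force"]@A).round(1),"torque tool",(T.T@s["wrist_torque"]).round(2))' h.py; python3 -c "
from h import *
res((52,-2,12.8))"
```

```text
clock 9.55 pos [ 0.4925 -0.3994  0.1218] screen mm [52.5 -2.  13.3] q [-53.2  -9.5 100.7  22.5  68.3 131.6] F [-1.3  0.  -2.1] grip 0.15
rotvec tool deg [ 0.08 -0.03 -0.04] shift in tool now [ 0.0005 -0.      0.0005] shift in target tool [ 0.0005 -0.      0.0005] target [ 0.4923 -0.3993  0.1211]
F screen [-2.2 -0.2 -1.2] torque tool [ 0.03 -0.37  0.03]
```

Call:
step_arm([
  {"rx": 0,"ry": 0,"rz": 0,"dx": 0.0005,"dy": 0,"dz": 0,"gripper": 1},
  {"rx": 0,"ry": 0,"rz": 0,"dx": 0.0005,"dy": 0,"dz": 0,"gripper": 1},
  {"rx": 0,"ry": 0,"rz": 0,"dx": 0,"dy": 0,"dz": 0,"gripper": 1},
])

```text
clock: 9.85
tool_pos: [0.4928, -0.3995, 0.1215]
tool_rot: [0.864, -0.066, -0.498, -0.045]
force: [-4.9, 1.8, 1.6]
grip_width: 0.15
```

Call:
step_arm([
  {"rx": 0,"ry": 0,"rz": 0,"dx": 0.0005,"dy": 0,"dz": 0,"gripper": 1},
  {"rx": 0,"ry": 0,"rz": 0,"dx": 0,"dy": 0,"dz": 0,"gripper": 1},
])

```text
clock: 10.05
tool_pos: [0.4929, -0.3995, 0.1216]
tool_rot: [0.864, -0.066, -0.498, -0.045]
force: [-7.6, 4.1, 5.7]
grip_width: 0.152
```

```bash
python3 -c "
from h import *
res((52,-2,12.8))"
```

```text
clock 10.05 pos [ 0.4929 -0.3995  0.1216] screen mm [52.8 -2.1 12.9] q [-53.1  -9.5 100.6  22.4  68.3 131.6] F [-7.6  4.1  5.7] grip 0.152
rotvec tool deg [ 0.11 -0.02 -0.06] shift in tool now [ 0.0001 -0.0001  0.0008] shift in target tool [ 0.0001 -0.0001  0.0008] target [ 0.4923 -0.3993  0.1211]
F screen [-4.1  3.   9. ] torque tool [ 0.09 -0.99 -0.48]
```

Touchdown is at TCP height 12.9 mm, as expected for flat contact. I ease the pressure a little and slide downslope.

Call:
step_arm([
  {"rx": 0,"ry": 0,"rz": 0,"dx": -0.0005,"dy": 0,"dz": 0.001,"gripper": 1},
  {"rx": 0,"ry": 0,"rz": 0,"dx": 0,"dy": 0,"dz": 0.001,"gripper": 1},
  {"rx": 0,"ry": 0,"rz": 0,"dx": 0,"dy": 0,"dz": 0.001,"gripper": 1},
  {"rx": 0,"ry": 0,"rz": 0,"dx": 0,"dy": 0,"dz": 0.001,"gripper": 1},
])

```text
clock: 10.45
tool_pos: [0.49, -0.3993, 0.1199]
tool_rot: [0.864, -0.067, -0.497, -0.044]
force: [-0.5, -0.7, 4.6]
grip_width: 0.153
```

```bash
python3 -c "
from h import *
res((42,-2,12.8))"
```

```text
clock 10.45 pos [ 0.49   -0.3993  0.1199] screen mm [49.4 -2.3 13. ] q [-53.4  -9.9 101.2  22.6  68.1 131.2] F [-0.5 -0.7  4.6] grip 0.153
rotvec tool deg [ 0.1  -0.13 -0.1 ] shift in tool now [ 0.0001 -0.0001  0.0074] shift in target tool [ 0.0002 -0.0001  0.0074] target [ 0.4837 -0.3981  0.1161]
F screen [ 2.  -0.7  4.2] torque tool [ 0.06  0.26 -0.08]
```

Call:
step_arm([
  {"rx": 0,"ry": 0,"rz": 0,"dx": 0,"dy": 0,"dz": 0.001,"gripper": 1},
  {"rx": 0,"ry": 0,"rz": 0,"dx": 0,"dy": 0,"dz": 0.001,"gripper": 1},
  {"rx": 0,"ry": 0,"rz": 0,"dx": 0,"dy": 0,"dz": 0.001,"gripper": 1},
])

```text
clock: 10.75
tool_pos: [0.4873, -0.3988, 0.1184]
tool_rot: [0.864, -0.067, -0.497, -0.044]
force: [-0.3, -0.6, 4.0]
grip_width: 0.148
```

Call:
step_arm([
  {"rx": 0,"ry": 0,"rz": 0,"dx": 0,"dy": 0,"dz": 0.001,"gripper": 1},
  {"rx": 0,"ry": 0,"rz": 0,"dx": 0,"dy": 0,"dz": 0.001,"gripper": 1},
  {"rx": 0,"ry": 0,"rz": 0,"dx": 0,"dy": 0,"dz": 0.001,"gripper": 1},
])

```text
clock: 11.05
tool_pos: [0.4847, -0.3983, 0.1168]
tool_rot: [0.864, -0.066, -0.497, -0.044]
force: [-0.6, -0.8, 2.9]
grip_width: 0.15
```

Run:
```python
from h import *
res((42,-2,12.8))
p,d=camera("scene")
x0,y0,x1,y1=(300,150,430,290)
cv2.imwrite("pics/s4.png",cv2.resize(p[y0:y1,x0:x1,::-1],None,fx=4.2,fy=4.2,interpolation=2))
```

```text
clock 11.05 pos [ 0.4847 -0.3983  0.1168] screen mm [43.2 -2.1 13. ] q [-53.9 -10.4 102.   22.8  68.1 130.7] F [-0.6 -0.8  2.9] grip 0.15
rotvec tool deg [ 0.1  -0.11 -0.1 ] shift in tool now [ 0.0002 -0.0001  0.0012] shift in target tool [ 0.0002 -0.0001  0.0012] target [ 0.4837 -0.3981  0.1161]
F screen [ 1.  -0.9  2.7] torque tool [-0.01 -0.04 -0.08]
```

View pics/s4.png

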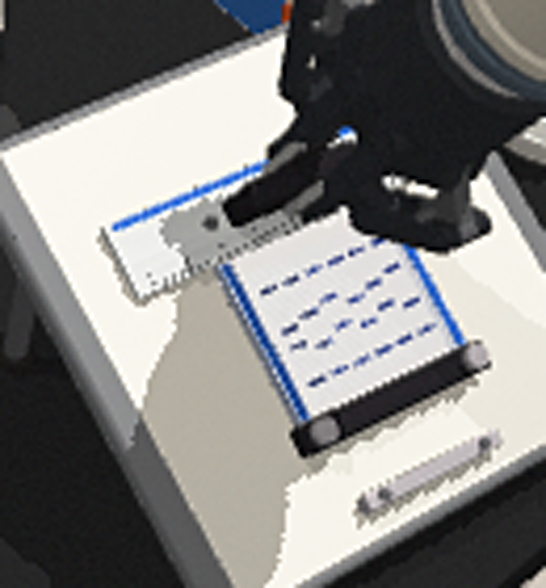

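The rule lies flat with its graduated edge almost at the cassette's upper edge, at crop px (225,265). Contact comes next; the cassette has at least 8 mm of travel.

Call:
step_arm([
  {"rx": 0,"ry": 0,"rz": 0,"dx": 0.0001,"dy": 0,"dz": 0.001,"gripper": 1},
  {"rx": 0,"ry": 0,"rz": 0,"dx": 0,"dy": 0,"dz": 0.001,"gripper": 1},
  {"rx": 0,"ry": 0,"rz": 0,"dx": 0,"dy": 0,"dz": 0.001,"gripper": 1},
  {"rx": 0,"ry": 0,"rz": 0,"dx": 0,"dy": 0,"dz": 0.001,"gripper": 1},
])

```text
clock: 11.5
tool_pos: [0.4818, -0.3978, 0.1152]
tool_rot: [0.864, -0.067, -0.497, -0.045]
force: [1.9, -0.6, 5.1]
grip_width: 0.149
```

Call:
step_arm([
  {"rx": 0,"ry": 0,"rz": 0,"dx": 0.0001,"dy": 0,"dz": 0.001,"gripper": 1},
  {"rx": 0,"ry": 0,"rz": 0,"dx": 0,"dy": 0,"dz": 0.001,"gripper": 1},
  {"rx": 0,"ry": 0,"rz": 0,"dx": 0,"dy": 0,"dz": 0.001,"gripper": 1},
])

```text
clock: 11.8
tool_pos: [0.4794, -0.3974, 0.1138]
tool_rot: [0.864, -0.067, -0.497, -0.044]
force: [2.5, -0.1, 5.3]
grip_width: 0.146
```

Run:
```python
from h import *
res((42,-2,12.8))
```

```text
clock 11.8 pos [ 0.4794 -0.3974  0.1138] screen mm [37.1 -1.9 13. ] q [-54.3 -11.  102.9  23.1  67.9 130.1] F [ 2.5 -0.1  5.3] grip 0.146
rotvec tool deg [ 0.1  -0.21 -0.11] shift in tool now [ 0.0002 -0.     -0.0049] shift in target tool [ 0.0002 -0.     -0.0049] target [ 0.4837 -0.3981  0.1161]
F screen [4.8 0.3 3.4] torque tool [ 0.2   0.62 -0.09]
```

The slope force rose by about 3.7 N, so the cassette is sliding. I continue in smaller steps.

Call:
step_arm([
  {"rx": 0,"ry": 0,"rz": 0,"dx": 0,"dy": 0,"dz": 0.0007,"gripper": 1},
  {"rx": 0,"ry": 0,"rz": 0,"dx": 0,"dy": 0,"dz": 0.0007,"gripper": 1},
  {"rx": 0,"ry": 0,"rz": 0,"dx": 0,"dy": 0,"dz": 0.0007,"gripper": 1},
  {"rx": 0,"ry": 0,"rz": 0,"dx": 0,"dy": 0,"dz": 0.0007,"gripper": 1},
])

```text
clock: 12.2
tool_pos: [0.477, -0.397, 0.1124]
tool_rot: [0.864, -0.067, -0.497, -0.044]
force: [1.9, -0.8, 5.9]
grip_width: 0.149
```

```bash
python3 -c "
from h import *
res((42,-2,12.8))"
```

```text
clock 12.2 pos [ 0.477  -0.397   0.1124] screen mm [34.3 -1.8 13. ] q [-54.5 -11.3 103.2  23.2  67.9 129.8] F [ 1.9 -0.8  5.9] grip 0.149
rotvec tool deg [ 0.09 -0.21 -0.1 ] shift in tool now [ 0.0002 -0.     -0.0077] shift in target tool [ 0.0002 -0.     -0.0077] target [ 0.4837 -0.3981  0.1161]
F screen [ 4.6 -0.5  4.1] torque tool [ 0.15  0.69 -0.1 ]
```

Call:
step_arm([
  {"rx": 0,"ry": 0,"rz": 0,"dx": 0,"dy": 0,"dz": 0.0005,"gripper": 1},
  {"rx": 0,"ry": 0,"rz": 0,"dx": 0,"dy": 0,"dz": 0.0005,"gripper": 1},
  {"rx": 0,"ry": 0,"rz": 0,"dx": 0,"dy": 0,"dz": 0.0005,"gripper": 1},
])

```text
clock: 12.5
tool_pos: [0.4758, -0.3969, 0.1117]
tool_rot: [0.864, -0.067, -0.497, -0.044]
force: [2.3, -0.4, 6.7]
grip_width: 0.148
```

Call:
step_arm([
  {"rx": 0,"ry": 0,"rz": 0,"dx": 0,"dy": 0,"dz": 0.0005,"gripper": 1},
  {"rx": 0,"ry": 0,"rz": 0,"dx": 0,"dy": 0,"dz": 0.0005,"gripper": 1},
  {"rx": 0,"ry": 0,"rz": 0,"dx": 0,"dy": 0,"dz": 0.0005,"gripper": 1},
  {"rx": 0,"ry": 0,"rz": 0,"dx": 0,"dy": 0,"dz": 0.0005,"gripper": 1},
])

```text
clock: 12.9
tool_pos: [0.4741, -0.3965, 0.1107]
tool_rot: [0.864, -0.067, -0.497, -0.044]
force: [2.9, -0.2, 6.0]
grip_width: 0.143
```

Call:
step_arm([
  {"rx": 0,"ry": 0,"rz": 0,"dx": 0,"dy": 0,"dz": 0.0005,"gripper": 1},
  {"rx": 0,"ry": 0,"rz": 0,"dx": 0,"dy": 0,"dz": 0.0005,"gripper": 1},
  {"rx": 0,"ry": 0,"rz": 0,"dx": 0,"dy": 0,"dz": 0.0005,"gripper": 1},
  {"rx": 0,"ry": 0,"rz": 0,"dx": 0,"dy": 0,"dz": 0.0005,"gripper": 1},
])

```text
clock: 13.3
tool_pos: [0.4724, -0.3962, 0.1097]
tool_rot: [0.864, -0.067, -0.497, -0.044]
force: [2.1, -1.0, 5.5]
grip_width: 0.153
```

Call:
step_arm([
  {"rx": 0,"ry": 0,"rz": 0,"dx": 0,"dy": 0,"dz": 0.0005,"gripper": 1},
  {"rx": 0,"ry": 0,"rz": 0,"dx": 0,"dy": 0,"dz": 0.0005,"gripper": 1},
  {"rx": 0,"ry": 0,"rz": 0,"dx": 0,"dy": 0,"dz": 0.0005,"gripper": 1},
  {"rx": 0,"ry": 0,"rz": 0,"dx": 0,"dy": 0,"dz": 0.0005,"gripper": 1},
])

```text
clock: 13.7
tool_pos: [0.4707, -0.3959, 0.1087]
tool_rot: [0.864, -0.067, -0.497, -0.044]
force: [3.5, -0.7, 5.6]
grip_width: 0.149
```

Call:
step_arm([
  {"rx": 0,"ry": 0,"rz": 0,"dx": 0,"dy": 0,"dz": 0.0005,"gripper": 1},
  {"rx": 0,"ry": 0,"rz": 0,"dx": 0,"dy": 0,"dz": 0.0005,"gripper": 1},
  {"rx": 0,"ry": 0,"rz": 0,"dx": 0,"dy": 0,"dz": 0.0005,"gripper": 1},
  {"rx": 0,"ry": 0,"rz": 0,"dx": 0,"dy": 0,"dz": 0.0005,"gripper": 1},
])

```text
clock: 14.1
tool_pos: [0.469, -0.3957, 0.1077]
tool_rot: [0.864, -0.067, -0.497, -0.044]
force: [2.2, -1.2, 4.9]
grip_width: 0.147
```

Call:
step_arm([
  {"rx": 0,"ry": 0,"rz": 0,"dx": 0,"dy": 0,"dz": 0.0005,"gripper": 1},
  {"rx": 0,"ry": 0,"rz": 0,"dx": 0,"dy": 0,"dz": 0.0005,"gripper": 1},
  {"rx": 0,"ry": 0,"rz": 0,"dx": 0,"dy": 0,"dz": 0.0005,"gripper": 1},
  {"rx": 0,"ry": 0,"rz": 0,"dx": 0,"dy": 0,"dz": 0.0005,"gripper": 1},
])

```text
clock: 14.5
tool_pos: [0.4673, -0.3954, 0.1067]
tool_rot: [0.864, -0.067, -0.496, -0.044]
force: [2.8, -0.0, 5.7]
grip_width: 0.148
```

Run:
```python
from h import *
res((42,-2,12.8))
p,d=camera("scene")
x0,y0,x1,y1=(300,150,430,290)
cv2.imwrite("pics/s5.png",cv2.resize(p[y0:y1,x0:x1,::-1],None,fx=4.2,fy=4.2,interpolation=2))
```

```text
clock 14.5 pos [ 0.4673 -0.3954  0.1067] screen mm [22.9 -1.6 13. ] q [-55.4 -12.3 104.7  23.5  67.8 128.8] F [ 2.8 -0.   5.7] grip 0.148
rotvec tool deg [ 0.1  -0.21 -0.1 ] shift in tool now [ 0.0003 -0.     -0.0191] shift in target tool [ 0.0002 -0.0001 -0.0191] target [ 0.4837 -0.3981  0.1161]
F screen [5.3 0.4 3.5] torque tool [ 0.17  0.7  -0.12]
```

View pics/s5.png

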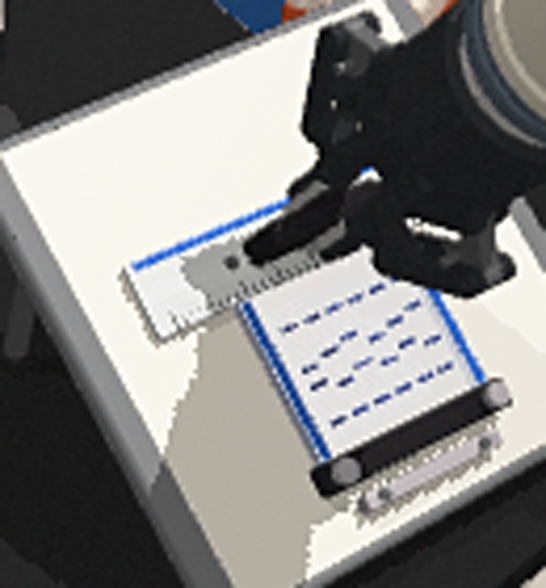

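The cassette has moved about 18 mm with the rule flush against it at crop px (245,300). A few mm of gap to the ledge remain, near (375,490). I slow down.

Call:
step_arm([
  {"rx": 0,"ry": 0,"rz": 0,"dx": 0,"dy": 0,"dz": 0.0004,"gripper": 1},
  {"rx": 0,"ry": 0,"rz": 0,"dx": 0,"dy": 0,"dz": 0.0004,"gripper": 1},
  {"rx": 0,"ry": 0,"rz": 0,"dx": 0,"dy": 0,"dz": 0.0004,"gripper": 1},
  {"rx": 0,"ry": 0,"rz": 0,"dx": 0,"dy": 0,"dz": 0.0004,"gripper": 1},
])

```text
clock: 14.95
tool_pos: [0.4659, -0.3951, 0.1059]
tool_rot: [0.864, -0.067, -0.496, -0.044]
force: [2.2, -0.3, 5.8]
grip_width: 0.151
```

Call:
step_arm([
  {"rx": 0,"ry": 0,"rz": 0,"dx": 0,"dy": 0,"dz": 0.0004,"gripper": 1},
  {"rx": 0,"ry": 0,"rz": 0,"dx": 0,"dy": 0,"dz": 0.0004,"gripper": 1},
  {"rx": 0,"ry": 0,"rz": 0,"dx": 0,"dy": 0,"dz": 0.0004,"gripper": 1},
  {"rx": 0,"ry": 0,"rz": 0,"dx": 0,"dy": 0,"dz": 0.0004,"gripper": 1},
])

```text
clock: 15.35
tool_pos: [0.4646, -0.3949, 0.1051]
tool_rot: [0.864, -0.067, -0.496, -0.044]
force: [3.5, -0.6, 6.5]
grip_width: 0.148
```

Call:
step_arm([
  {"rx": 0,"ry": 0,"rz": 0,"dx": 0,"dy": 0,"dz": 0.0004,"gripper": 1},
  {"rx": 0,"ry": 0,"rz": 0,"dx": 0,"dy": 0,"dz": 0.0004,"gripper": 1},
  {"rx": 0,"ry": 0,"rz": 0,"dx": 0,"dy": 0,"dz": 0.0004,"gripper": 1},
  {"rx": 0,"ry": 0,"rz": 0,"dx": 0,"dy": 0,"dz": 0.0004,"gripper": 1},
])

```text
clock: 15.75
tool_pos: [0.4632, -0.3947, 0.1043]
tool_rot: [0.864, -0.067, -0.496, -0.044]
force: [3.3, 0.2, 4.9]
grip_width: 0.149
```

Call:
step_arm([
  {"rx": 0,"ry": 0,"rz": 0,"dx": 0,"dy": 0,"dz": 0.0004,"gripper": 1},
  {"rx": 0,"ry": 0,"rz": 0,"dx": 0,"dy": 0,"dz": 0.0004,"gripper": 1},
  {"rx": 0,"ry": 0,"rz": 0,"dx": 0,"dy": 0,"dz": 0.0004,"gripper": 1},
  {"rx": 0,"ry": 0,"rz": 0,"dx": 0,"dy": 0,"dz": 0.0004,"gripper": 1},
])

```text
clock: 16.15
tool_pos: [0.4625, -0.3946, 0.104]
tool_rot: [0.865, -0.067, -0.496, -0.044]
force: [7.5, -1.9, 4.5]
grip_width: 0.149
```

Call:
step_arm([
  {"rx": 0,"ry": 0,"rz": 0,"dx": 0,"dy": 0,"dz": 0.0003,"gripper": 1},
  {"rx": 0,"ry": 0,"rz": 0,"dx": 0,"dy": 0,"dz": 0.0003,"gripper": 1},
])

```text
clock: 16.35
tool_pos: [0.4625, -0.3946, 0.104]
tool_rot: [0.865, -0.067, -0.495, -0.044]
force: [9.3, -1.9, 4.9]
grip_width: 0.148
```

```bash
python3 -c "
from h import *
res((42,-2,12.8))"
```

```text
clock 16.35 pos [ 0.4625 -0.3946  0.104 ] screen mm [17.3 -1.4 13.1] q [-55.9 -12.9 105.6  23.8  67.7 128.2] F [ 9.3 -1.9  4.9] grip 0.148
rotvec tool deg [ 0.09 -0.38 -0.13] shift in tool now [ 0.0005 -0.     -0.0247] shift in target tool [ 0.0003 -0.0001 -0.0247] target [ 0.4837 -0.3981  0.1161]
F screen [10.6 -0.6 -0.5] torque tool [ 0.16  1.71 -0.06]
```

The ledge has been felt: the motion stopped and the slope force is climbing (10.6 N against about 5). I press a little more, with slight down pressure, and hold.

Call:
step_arm([
  {"rx": 0,"ry": 0,"rz": 0,"dx": 0.0002,"dy": 0,"dz": 0.0004,"gripper": 1},
  {"rx": 0,"ry": 0,"rz": 0,"dx": 0.0002,"dy": 0,"dz": 0.0004,"gripper": 1},
  {"rx": 0,"ry": 0,"rz": 0,"dx": 0.0001,"dy": 0,"dz": 0.0004,"gripper": 1},
  {"rx": 0,"ry": 0,"rz": 0,"dx": 0,"dy": 0,"dz": 0,"gripper": 1},
])

```text
clock: 16.75
tool_pos: [0.4624, -0.3946, 0.104]
tool_rot: [0.866, -0.067, -0.494, -0.044]
force: [11.2, -0.8, 6.8]
grip_width: 0.149
```

```bash
python3 -c "
from h import *
res((42,-2,12.8))"
```

```text
clock 16.75 pos [ 0.4624 -0.3946  0.104 ] screen mm [17.3 -1.4 13.2] q [-55.9 -13.  105.7  24.   67.6 128.1] F [11.2 -0.8  6.8] grip 0.149
rotvec tool deg [ 0.11 -0.5  -0.15] shift in tool now [ 0.0006 -0.     -0.0247] shift in target tool [ 0.0004 -0.0001 -0.0247] target [ 0.4837 -0.3981  0.1161]
F screen [13.1  0.8  0.3] torque tool [ 0.15  1.98 -0.2 ]
```

Call:
step_arm([
  {"rx": 0,"ry": 0,"rz": 0,"dx": 0.0003,"dy": 0,"dz": 0.0004,"gripper": 1},
  {"rx": 0,"ry": 0,"rz": 0,"dx": 0,"dy": 0,"dz": 0.0004,"gripper": 1},
  {"rx": 0,"ry": 0,"rz": 0,"dx": 0,"dy": 0,"dz": 0,"gripper": 1},
  {"rx": 0,"ry": 0,"rz": 0,"dx": 0,"dy": 0,"dz": 0,"gripper": 1},
  {"rx": 0,"ry": 0,"rz": 0,"dx": 0,"dy": 0,"dz": 0,"gripper": 1},
  {"rx": 0,"ry": 0,"rz": 0,"dx": 0,"dy": 0,"dz": 0,"gripper": 1},
  {"rx": 0,"ry": 0,"rz": 0,"dx": 0,"dy": 0,"dz": 0,"gripper": 1},
])

```text
clock: 17.45
tool_pos: [0.4623, -0.3946, 0.104]
tool_rot: [0.866, -0.067, -0.494, -0.044]
force: [11.5, -0.9, 7.1]
grip_width: 0.146
```

```bash
python3 -c "
from h import *
res((42,-2,12.8))"
```

```text
clock 17.45 pos [ 0.4623 -0.3946  0.104 ] screen mm [17.2 -1.4 13.2] q [-56.  -13.1 105.7  24.   67.5 128. ] F [11.5 -0.9  7.1] grip 0.146
rotvec tool deg [ 0.13 -0.57 -0.16] shift in tool now [ 0.0006 -0.     -0.0248] shift in target tool [ 0.0004 -0.0001 -0.0248] target [ 0.4837 -0.3981  0.1161]
F screen [13.5  0.7  0.3] torque tool [ 0.19  2.33 -0.21]
```

The press was held at about 13 N for over 0.7 s. Next: relax the push most of the way before letting go.

Call:
step_arm([
  {"rx": 0,"ry": 0,"rz": 0,"dx": 0,"dy": 0,"dz": -0.0005,"gripper": 1},
  {"rx": 0,"ry": 0,"rz": 0,"dx": 0,"dy": 0,"dz": -0.0005,"gripper": 1},
  {"rx": 0,"ry": 0,"rz": 0,"dx": 0,"dy": 0,"dz": -0.0005,"gripper": 1},
  {"rx": 0,"ry": 0,"rz": 0,"dx": 0,"dy": 0,"dz": -0.0005,"gripper": 1},
  {"rx": 0,"ry": 0,"rz": 0,"dx": 0,"dy": 0,"dz": 0,"gripper": 1},
])

```text
clock: 17.95
tool_pos: [0.4626, -0.3946, 0.1039]
tool_rot: [0.865, -0.067, -0.495, -0.044]
force: [4.5, 0.4, 8.3]
grip_width: 0.148
```

```bash
python3 -c "
from h import *
res((42,-2,12.8))"
```

```text
clock 17.95 pos [ 0.4626 -0.3946  0.1039] screen mm [17.4 -1.4 13. ] q [-55.8 -12.9 105.5  23.8  67.7 128.2] F [4.5 0.4 8.3] grip 0.148
rotvec tool deg [ 0.12 -0.35 -0.13] shift in tool now [ 0.0003 -0.     -0.0246] shift in target tool [ 0.0002 -0.0001 -0.0246] target [ 0.4837 -0.3981  0.1161]
F screen [7.9 1.  5. ] torque tool [ 0.17  1.05 -0.3 ]
```

Call:
step_arm([
  {"rx": 0,"ry": 0,"rz": 0,"dx": 0,"dy": 0,"dz": -0.0005,"gripper": 1},
  {"rx": 0,"ry": 0,"rz": 0,"dx": -0.0003,"dy": 0,"dz": -0.0003,"gripper": 1},
  {"rx": 0,"ry": 0,"rz": 0,"dx": 0,"dy": 0,"dz": 0,"gripper": 1},
  {"rx": 0,"ry": 0,"rz": 0,"dx": 0,"dy": 0,"dz": 0,"gripper": 0.8},
  {"rx": 0,"ry": 0,"rz": 0,"dx": 0,"dy": 0,"dz": 0,"gripper": 0.75},
  {"rx": 0,"ry": 0,"rz": 0,"dx": 0,"dy": 0,"dz": 0,"gripper": 0.7},
  {"rx": 0,"ry": 0,"rz": 0,"dx": 0,"dy": 0,"dz": 0,"gripper": 0.65},
  {"rx": 0,"ry": 0,"rz": 0,"dx": 0,"dy": 0,"dz": 0,"gripper": 0.65},
], grip_force=20)

```text
clock: 18.75
tool_pos: [0.4609, -0.3939, 0.1008]
tool_rot: [0.863, -0.066, -0.498, -0.045]
force: [0.3, 0.2, -0.5]
grip_width: 0.348
```

Run:
```python
from h import *
res((42,-2,12.8))
p,d=camera("scene")
x0,y0,x1,y1=(300,150,430,290)
cv2.imwrite("pics/s6.png",cv2.resize(p[y0:y1,x0:x1,::-1],None,fx=4.2,fy=4.2,interpolation=2))
```

```text
clock 18.75 pos [ 0.4609 -0.3939  0.1008] screen mm [14.3 -1.  11.1] q [-55.9 -12.8 105.6  23.6  67.8 128.2] F [ 0.3  0.2 -0.5] grip 0.348
rotvec tool deg [ 0.06  0.03 -0.01] shift in tool now [-0.0017  0.0003 -0.0277] shift in target tool [-0.0017  0.0003 -0.0277] target [ 0.4837 -0.3981  0.1161]
F screen [ 0.   0.2 -0.5] torque tool [-0.01 -0.24 -0.02]
```

View pics/s6.png

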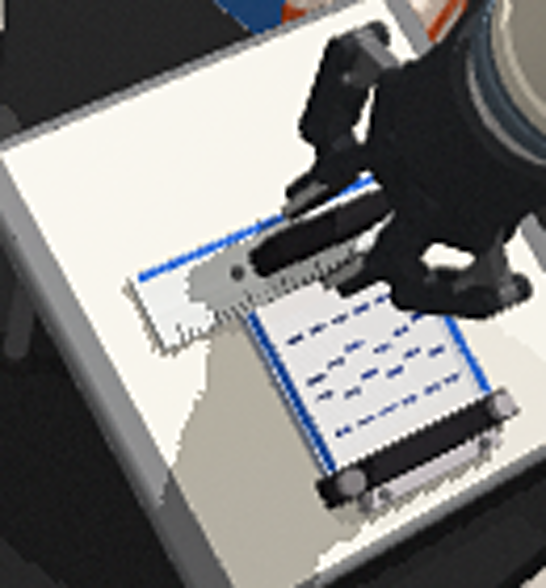

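The fingers are open clear of the rib and the force is near zero. The rule lies flush along the cassette's upper edge at crop px (245,310), and the clip is against the ledge. Next: back out square to the panel.

Call:
step_arm([
  {"rx": 0,"ry": 0,"rz": 0,"dx": -0.005,"dy": 0,"dz": 0,"gripper": 0.65},
  {"rx": 0,"ry": 0,"rz": 0,"dx": -0.01,"dy": 0,"dz": 0,"gripper": 0.65},
  {"rx": 0,"ry": 0,"rz": 0,"dx": -0.02,"dy": 0,"dz": 0,"gripper": 0.65},
  {"rx": 0,"ry": 0,"rz": 0,"dx": -0.03,"dy": 0,"dz": 0,"gripper": 0.65},
  {"rx": 0,"ry": 0,"rz": 0,"dx": -0.03,"dy": 0,"dz": 0,"gripper": 0.65},
  {"rx": 0,"ry": 0,"rz": 0,"dx": -0.03,"dy": 0,"dz": 0,"gripper": 0.65},
  {"rx": 0,"ry": 0,"rz": 0,"dx": 0,"dy": 0,"dz": 0,"gripper": 0.65},
  {"rx": 0,"ry": 0,"rz": 0,"dx": 0,"dy": 0,"dz": 0,"gripper": 0.65},
])

```text
clock: 19.6
tool_pos: [0.3991, -0.386, 0.2115]
tool_rot: [0.864, -0.067, -0.497, -0.044]
force: [-0.3, -0.3, 0.2]
grip_width: 0.352
```

Run:
```python
from h import *
res((42,-2,12.8))
ims=[]
for n in("scene","top"):
    p,d=camera(n)
    x0,y0,x1,y1={"scene":(300,160,430,300),"top":(265,190,425,320)}[n]
    ims.append(cv2.resize(p[y0:y1,x0:x1,::-1],(398,430),interpolation=2))
    if n=="top":
        W=cloud(n,d)
        for nm,(u,v) in dict(a=(183,170),b=(218,170)).items():
            w=W[v-8:v+8,u-8:u+8].reshape(-1,3);print(nm,w[w[:,2].argmax()])
        print("media px change",np.abs(p[130:185,170:285].astype(int)-np.load("top0.npz")['p'][130:185,170:285]).mean())
cv2.imwrite("pics/h7.png",np.hstack(ims))
```

```text
clock 19.6 pos [ 0.3991 -0.386   0.2115] screen mm [ 15.7  -1.6 138.2] q [-62.1 -22.1 101.8  24.1  82.  127.7] F [-0.3 -0.3  0.2] grip 0.352
rotvec tool deg [ 0.11 -0.13 -0.19] shift in tool now [ 0.1254 -0.0007 -0.026 ] shift in target tool [ 0.1254 -0.0003 -0.0263] target [ 0.4837 -0.3981  0.1161]
F screen [-0.2 -0.3  0.3] torque tool [-0.04 -0.2   0.03]
a [ 0.39717344 -0.22592447  0.93320205]
b [ 0.39717344 -0.22592447  0.93320205]
media px change 3.120421607378129
```

View pics/h7.png

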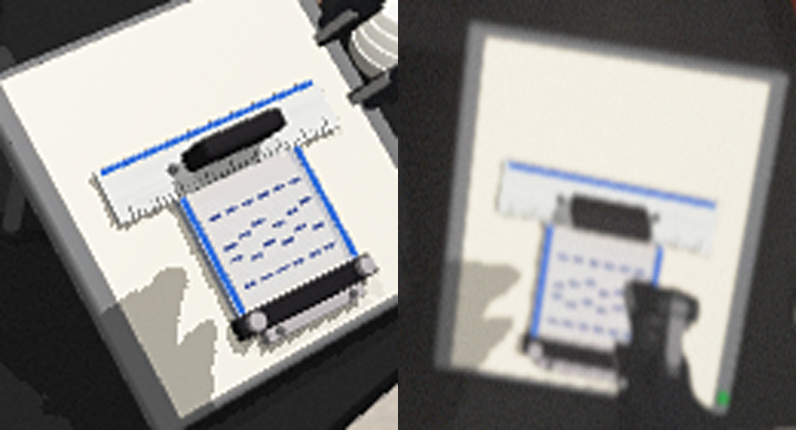

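The final views show the rule flat and flush, overhanging both ends, with the clip on the ledge. One numeric check of the fit before handing in.

Run:
```python
from h import *
np.set_printoptions(precision=1,suppress=True)
p,d=camera("scene");np.savez("scene8.npz",p=p,d=d)
hsv=cv2.cvtColor(p,cv2.COLOR_RGB2HSV);H,S,V=[hsv[...,i].astype(int) for i in range(3)]
o=np.zeros((420,560),bool);o[160:300,300:430]=1
b=((H>95)&(H<130)&(S>120)&(V>90)&o).astype(np.uint8);N,L,st,_=cv2.connectedComponentsWithStats(b)
for i in range(1,N):
    if st[i,4]<25: continue
    uv=np.argwhere(L==i)[:,::-1]
    for h in(.005,.0075):
        s=(ray("scene",uv,CEN+h*A[:,2],A[:,2])-CEN)@C*1000
        l=cv2.fitLine(s[:,:2].astype(np.float32),2,0,.01,.01).ravel()
        print(st[i],h,"mean",s.mean(0)[:2],"x",s[:,0].min(),s[:,0].max(),"y",s[:,1].min(),s[:,1].max(),"ang",np.degrees(np.arctan2(l[1],l[0])))
a=np.load("scene0.npz")['p'].astype(int)
print("bottle area change",np.abs(p[160:275,145:260]-a[160:275,145:260]).mean())
W=cloud("scene",d);W0=cloud("scene",np.load("scene0.npz")['d'])
print("bottle cloud shift", np.nanmedian(np.abs(W-W0)[160:275,145:260].reshape(-1,3),0))
```

```text
[333 186  69  31 114] 0.005 mean [33.9  4.8] x 32.47771291563418 35.32991013378626 y -84.92872988348893 85.82290092132905 ang 89.97896
[333 186  69  31 114] 0.0075 mean [33.6  6.5] x 32.147373119390146 34.98965342615348 y -82.91077706315546 87.24716099790729 ang 89.97896
[396 208  21  35  74] 0.005 mean [-40.5 -49.3] x -77.36676311059587 -1.4530933508753714 y -51.49134303824653 -46.84810584032578 ang -0.10781434
[396 208  21  35  74] 0.0075 mean [-40.6 -47.4] x -77.31518053192023 -1.6654578553154817 y -49.58964992124112 -44.96255696873071 ang -0.10781391
[359 224  21  38  76] 0.005 mean [-40.8  43.7] x -77.83911741202384 -0.886788084447318 y 41.80973903592468 45.86539019933309 ang -0.13055418
[359 224  21  38  76] 0.0075 mean [-40.9  45.3] x -77.7858924869769 -1.1011215968895365 y 43.387030124376366 47.428580042276344 ang -0.13055453
bottle area change 2.1624196597353498
bottle cloud shift [0. 0. 0.]
```

```bash
python3 -c "
from bench import *
print(job_done())"
```

```text
the job is handed in; nothing more can be done
None
```

I laid the rule flat along the cassette's upper edge and pushed the cassette about 24 mm down the slope until it stopped against its ledge. The job is handed in; no verdict is reported. I gripped the rule by its rib and gave it a half turn so the graduated edge faced the cassette.

- **Press:** with the cassette home I held about 13 N along the slope for over 0.7 s, and no reading came near the 30 N limit. I then eased off, let go and backed out.
- **Fit:** the last pictures put the rule within about 0.2° of square to the cassette. Its edge is within about 1 mm of flush, roughly 6 mm off centre, and it runs past both ends.
- **Contact and bottles:** the wrist force after backing out was about zero. The scene view showed no change around the bottles.
- **Check that failed:** the top camera's depth gave no usable reading at the two dropper bottles, so I relied on the scene view for those.
- **Measurement that disagreed:** before I corrected for the screen height, the two cameras differed by about 2–3 mm along the slope. Feeling for contact covered that.

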